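Click a roller sleeve onto the brayer

ROBOT

A 6-joint arm with a two-finger parallel gripper is mounted at the origin on the work surface. World frame = base frame: x ahead of the robot, y to its left, z up, the work surface at z = 0. Lengths are in m, angles in rad, forces in N, time in s.
With the tool pointing down it reaches from about 0.35 to 0.975 m from the base axis. Payload 4.9 kg.
Tool frame: the origin (TCP) lies midway between the tips of the shut fingers; the grasp point (between the pads) lies 19 mm behind it; y points along the fingers, z is the direction in which the jaws open and shut, and the axes are right-handed (so a half turn about y gives the same grasp; the last joint's range is limited). The gripper opens to 85 mm and grips with 20 to 120 N. Pads are 22 mm wide; open, the fingers measure 114 mm over their backs; the gripper's body (76 mm by 85 mm) begins 54 mm behind the grasp point. The pads swing forward as they close: fully open they stand 13 mm farther back than shut.
Start: joints at [-1.235, 0.053, 1.613, -0, 1.476, -0.119], TCP at [0.275, -0.561, 0.231] pointing down, gripper open.
Joint ranges: [-3.01, 3.01], [-1.01, 2.22], [0.06, 2.58], [-1.02, 4.17], [0.09, 2.62], [-3.14, 3.14]. Speed limits (rad/s): [2.57, 2.57, 3.14, 3.14, 3.14, 3.14].

INTERFACE

Orientations are given as a unit quaternion [w, x, y, z].
In Python, from plant import * gives the robot as it stands.
- The arm moves only by the shell command python3 -m crank 'ROWS'. ROWS is JSON, a list that holds one entry, the list of rows, each a list of 5 numbers: the gripper command: -1 is shut, 1 is fully open, values between are in proportion, then the shift along the tool's x, y, z in cm, then the turn about the tool's y in degrees. In form: [[[jaw, dx, dy, dz, twist], ...]]. A call has 1 to 8 rows; each row shifts and turns the commanded pose from where the row before left it, along the tool's axes as they then stand; what a row does not reach is not made up. A row lasts 1/8 s, in which the tool goes at most 62.5 mm and 10.7 degrees, less where a joint would pass 70% of its speed; a pose out of reach is approached as far as the arm can. A call with a gripper value outside its range is refused whole. The fingers move at their own pace and stop on an object; the grip force is fixed at half the most. Time passes only in rows, so rows that do not move let the fingers close. It gives the time, the measured TCP pose, the force and the opening at its end, in the units of the state.
- state(): the state, without advancing time (a new reading comes with each control period).
- grab_frame(name): name is "side" or "top"; returns a dict with "frame" (400x640x3 uint8, red, green, blue), "fx", "fy", "cx", "cy" (pixels), "pose" (4x4, takes a point from camera to world coordinates). Camera axes: x right, y up, looking along -z (the intrinsics and any distortion apply to the point x, -y, -z); pixel columns grow to the right and rows downward; lengths in m; the calibration is good to about 2 mm. A picture is of the moment at which its call begins. There is no depth.
- job_done(): hands the job in, once; it reports no verdict.
The state is a dict: "time": time; "joint_pos": joint angles; "joint_vel": joint speeds; "joint_efforts": joint torques, N m; "tool_pos": TCP position; "tool_rot": TCP orientation; "contact_force": force on the tool from outside, world axes, zero at the start; "ft_torque": the same for the moment, N m; "gripper_width": opening from 0.0 (shut) to 1.0 (fully open).
Only numpy, scipy, OpenCV 4.12 (cv2) and the standard library are available. Lean on these libraries where they do the work, as an engineer would, in place of code of your own. Each camera call takes 0.05 s, during which the arm holds its last target.

TASK

Take the blue roller sleeve off the drying rack and slide it down onto the upright spindle of the brayer held in the vice, pressing it home until the sprung ball clicks into the groove inside it. How far down that is has to be felt: press gently, never with more than 30 N, because the frame bends, and keep the gripper off the frame and the vice. Let go, and leave the other sleeves, the jar and the paint bottle where they are.

Things in the scene. Friction and masses are not known exactly. Their poses are not given: they have to be found in the camera images.
- sleeve_mid (a point): centre (half-way up, on the axis) of the loose blue roller sleeve: rubber on a white plastic core, 36 mm across, 75 mm long, bore 15.5 mm, about 90 g, upright on a rack dowel, z up its axis. Hidden in the bore is a ring groove 21 to 31 mm above the end that points down; the spindle's ball snaps into it
- vice: fixed bench vice holding the brayer. Origin: on the table exactly under the axis of the brayer's upright steel spindle; z up, vice and handle lie towards -y. The spindle, 14 mm thick, rises 84 mm above a brass shoulder washer 24 mm across; its last 10 mm taper to 6 mm. Clamped by hand: the shoulder is 62 to 88 mm above the origin, no reading says how high
- vice_jaws (a point): centre of the top of the blue vice's jaws, 146 mm above the table and 135 mm from the spindle axis; jaws 60 mm long, vice 62 mm wide, its screw reaches 75 mm out along the vice's +x. They hold the brayer's green handle, level, 37.5 mm above the shoulder. The handle's 8 mm wire comes in under the shoulder, rising 48 mm from the spindle axis
- detent_ball (a joint): push-in of the sprung ball in the spindle's side (10 mm ball, 26 mm above the shoulder, vice's +x side), m: 0 out (3.3 mm proud), about 0.002 under plain bore, 0 again in the groove. The sleeve meets it 30 mm before home; passing it takes 5 to 15 N, then it drags with a few N, clicks and stops hard on the shoulder: home. Reading noisy
- rack: wooden drying rack, fixed, 80 x 270 x 15 mm, origin at the centre of its underside, z up; three dowels 11 mm thick, rising to 60 mm above the table, in a row along its y at -90, 0 and +90 mm. A sleeve stands on each; which is where varies. The sleeves must be lifted 45 mm to clear the dowels
- black_sleeve_mid (a point): centre of the black roller sleeve, 36 mm in diameter, 60 mm long, upright on a dowel; stays where it is
- green_sleeve_mid (a point): centre of the green roller sleeve, 36 mm in diameter, 60 mm long, upright on a dowel; stays where it is
- glass_jar_mid (a point): centre of the lidded glass jar, 68 mm in diameter, 105 mm high, upright on the table; stays where it is
- paint_bottle_mid (a point): centre of the white paint bottle with a red cap, 52 mm in diameter, 130 mm high, upright on the table; stays where it is

How it is judged:
By the outcome, as a careful person would: the job done as asked, in the order asked, and still so for the second after the job is handed in, with the robot touching nothing.
It also fails if it takes over 51 s, if anything falls off the work surface, if the arm or the gripper's body presses on something with over 40 N, if the wrist force passes 120 N, or if a joint passes its speed limit or range.

## Working session

There is one attempt and no reset: what is moved stays moved. The work goes in short steps, Python scripts to look and compute and a shell command to move; the robot and the scene stay as the last step left them, time stands still between calls to the robot, and variables do not carry over. Pictures are saved under pics/ and viewed, and the job is handed in when it is done.

```bash
ls; mkdir -p pics; python3 - <<'E'
from plant import *
import cv2,numpy as np
s=state();print(s)
for n in("side","top"):
    f=grab_frame(n);cv2.imwrite(f"pics/{n}0.png",cv2.cvtColor(f["frame"],cv2.COLOR_RGB2BGR))
    print(n,{k:(np.round(v,4).tolist() if k=="pose" else v) for k,v in f.items() if k!="frame"})
E
```

```text
pics
{'time': 0.0, 'joint_pos': array([-1.23501158e+00,  5.33877610e-02,  1.61429736e+00, -4.37678584e-05,
        1.47601422e+00, -1.19021791e-01]), 'joint_vel': array([ 0.00076316, -0.00059973, -0.00118117, -0.00100467,  0.00218079,
       -0.00325589]), 'joint_efforts': array([ 1.29070690e-03, -3.93679833e+01, -3.70175564e+01,  9.75970238e-05,
        7.02433259e-03,  9.78004323e-06]), 'tool_pos': array([ 0.27432333, -0.56087828,  0.23004186]), 'tool_rot': array([ 0.15932157, -0.15951333,  0.68964047, -0.68816289]), 'contact_force': array([ 1.12806611, -0.3264622 , -1.17016294]), 'ft_torque': array([-0.0046421 ,  0.02520778, -0.01774233]), 'gripper_width': 0.9984141093460732}
side {'fx': 395.2525578556872, 'fy': 395.2525578556872, 'cx': 315.5021448148231, 'cy': 195.76974920379135, 'pose': [[-0.9505, 0.2482, -0.1871, 0.423], [-0.3108, -0.7458, 0.5893, 0.5893], [0.0067, 0.6183, 0.786, 0.835], [0.0, 0.0, 0.0, 1.0]]}
top {'fx': 394.2070445857238, 'fy': 394.2070445857238, 'cx': 322.37517744291307, 'cy': 205.42549887392434, 'pose': [[-0.1063, 0.9641, -0.2432, 0.4109], [-0.9943, -0.1028, 0.0268, 0.0406], [0.0008, 0.2447, 0.9696, 0.9989], [0.0, 0.0, 0.0, 1.0]]}
```

View pics/side0.png

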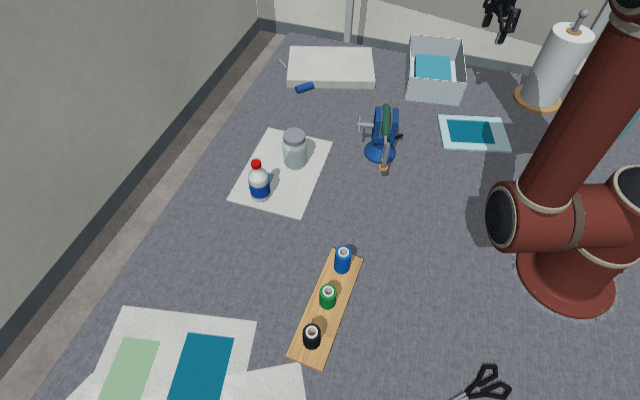

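View pics/top0.png

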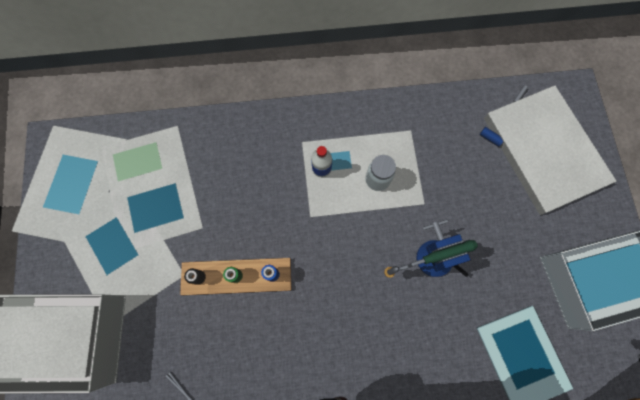

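The side view shows the blue sleeve at about (343,260) and the spindle at about (384,165). The top view shows the sleeve at (269,271) and the spindle at (390,271). I'll zoom in for detail.

```bash
python3 - <<'E'
import cv2,numpy as np
s=cv2.imread("pics/side0.png");t=cv2.imread("pics/top0.png")
def c(im,x,y,w,h,k):return cv2.resize(im[y:y+h,x:x+w],None,fx=k,fy=k,interpolation=cv2.INTER_CUBIC)
a=np.hstack([c(s,350,95,60,85,6),c(s,320,235,60,85,6)]);cv2.imwrite("pics/zs.png",a);print(a.shape)
a=np.vstack([c(t,375,220,110,60,5),c(t,230,240,110,50,5)]);cv2.imwrite("pics/zt.png",a);print(a.shape)
E
```

```text
(510, 720, 3)
(550, 550, 3)
```

View pics/zs.png

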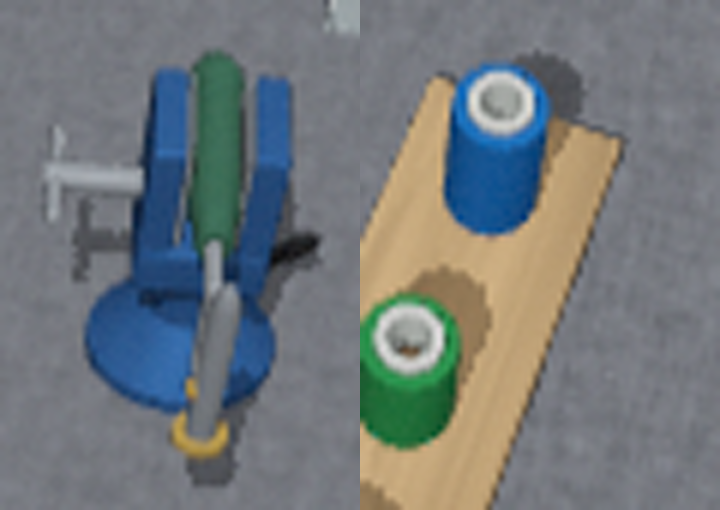

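View pics/zt.png

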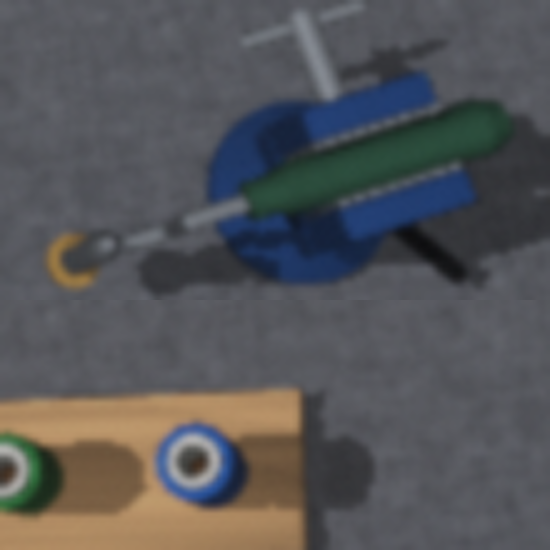

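```bash
cat > h.py <<'E'
from plant import *
import cv2,numpy as np
from scipy.optimize import least_squares
def proj(f,P):
    P=np.atleast_2d(P);T=np.linalg.inv(f["pose"]);c=P@T[:3,:3].T+T[:3,3]
    return np.c_[f["cx"]+f["fx"]*c[:,0]/-c[:,2], f["cy"]+f["fy"]*(-c[:,1])/-c[:,2]]
def save(n,name):
    f=grab_frame(n);cv2.imwrite(f"pics/{name}.png",cv2.cvtColor(f["frame"],cv2.COLOR_RGB2BGR));return f
E
python3 - <<'E'
from h import *
S=grab_frame("side");T=grab_frame("top")
import pickle;pickle.dump((S,T),open("cams.pkl","wb"))
s6=lambda x,y,ox,oy,k:np.array([ox+(x+.5)/k-.5,oy+(y+.5)/k-.5])
ws=s6(202,435,350,95,6);ts=s6(230,292,350,95,6);wt=s6(75,260,375,220,5);tt=s6(107,243,375,220,5)
bs=s6(142,102,320,235,6);bt=s6(193,160,230,240,5)
def tri(a,b):
    r=least_squares(lambda p:np.r_[proj(S,p)[0]-a,proj(T,p)[0]-b],[.5,0,.1]);return r.x.round(4),r.fun.round(2)
print("washer",tri(ws,wt));print("tip",tri(ts,tt));print("sleeve top",tri(bs,bt))
def r(p):
    x,y,h=p
    return np.r_[proj(S,[x,y,h])[0]-ws,proj(T,[x,y,h])[0]-wt,proj(S,[x,y,h+.082])[0]-ts,proj(T,[x,y,h+.082])[0]-tt]
o=least_squares(r,[.5,-.2,.07]);print(o.x.round(4),o.fun.round(2))
o=least_squares(lambda p:np.r_[proj(S,[*p,.09])[0]-bs,proj(T,[*p,.09])[0]-bt],[.4,.1]);print(o.x.round(4),o.fun.round(2))
E
```

```text
washer (array([ 0.4674, -0.1223,  0.0793]), array([-0.48, -0.15,  0.05,  0.44]))
tip (array([ 0.4679, -0.1215,  0.165 ]), array([-0.4 , -0.12,  0.04,  0.36]))
sleeve top (array([0.4969, 0.1553, 0.0862]), array([-0.27, -0.09,  0.03,  0.3 ]))
[ 0.4677 -0.1219  0.0815] [-0.49 -0.61 -0.02  0.28 -0.39  0.27  0.06  0.51]
[0.4966 0.1561] [-0.11 -0.64 -0.5   0.34]
```

```bash
cat >> h.py <<'E'
from scipy.spatial.transform import Rotation as R
def rot(s):q=s["tool_rot"];return R.from_quat([q[1],q[2],q[3],q[0]]).as_matrix()
def plan(goal):
    s=state();M=rot(s);d=M.T@(np.array(goal)-s["tool_pos"])*100
    print("t",round(s["time"],2),"tcp",s["tool_pos"].round(4),"w",round(s["gripper_width"],3),"F",s["contact_force"].round(1),"d tool cm",d.round(2),"zyaw",np.degrees(np.arctan2(M[1,2],M[0,2])).round(1),"ydir",M[:,1].round(3))
def ray(f,px,z):
    d=f["pose"][:3,:3]@np.array([(px[0]-f["cx"])/f["fx"],-(px[1]-f["cy"])/f["fy"],-1]);o=f["pose"][:3,3]
    return o+d*(z-o[2])/d[2]
E
python3 - <<'E'
from h import *;import pickle
S,T=pickle.load(open("cams.pkl","rb"))
s6=lambda x,y,ox,oy,k:np.array([ox+(x+.5)/k-.5,oy+(y+.5)/k-.5])
for x,y in((250,200),(490,122)):print(ray(T,s6(x,y,375,220,5),.12).round(3))
for x,y in((218,70),(208,245)):print(ray(S,s6(x,y,350,95,6),.12).round(3))
M=rot(state());print(M.round(3));plan([.4966,.1561,.2])
E
```

```text
[ 0.484 -0.196  0.12 ]
[ 0.507 -0.31   0.12 ]
[ 0.505 -0.313  0.12 ]
[ 0.485 -0.195  0.12 ]
[[-0.898 -0.     0.439]
 [-0.439  0.001 -0.898]
 [-0.    -1.    -0.001]]
t 0.2 tcp [ 0.2744 -0.5611  0.2305] w 1.003 F [-0.4  0.2 -1. ] d tool cm [-51.46   3.13 -54.66] zyaw -63.9 ydir [-0.     0.001 -1.   ]
```

```bash
python3 -m crank '[[[1,0,0,0,-9.4],[1,0,0,0,-9.4],[1,0,0,0,-9.4],[1,0,0,0,-9.4],[1,0,0,0,-9.4],[1,0,0,0,-9.4],[1,0,0,0,-9.4],[1,0,0,0,-9.2]]]'; python3 -c "
from h import *;plan([.4966,.1561,.2])"
```

```text
time: 1.2
tool_pos: [0.2745, -0.5613, 0.231]
tool_rot: [0.547, -0.547, 0.448, -0.448]
contact_force: [0.4, 0.2, -0.1]
gripper_width: 1.002
t 1.2 tcp [ 0.2745 -0.5613  0.231 ] w 1.002 F [ 0.4  0.2 -0.1] d tool cm [-65.95   3.13  35.91] zyaw 11.4 ydir [-0.     0.001 -1.   ]
```

```bash
python3 -m crank '[[[1,-2.5,0,1.4,0],[1,-4.9,0,2.7,0],[1,-4.9,0,2.7,0],[1,-4.9,0,2.7,0],[1,-4.9,0,2.7,0],[1,-4.9,0,2.7,0],[1,-4.9,0,2.7,0],[1,-4.9,0,2.7,0]]]'; python3 -m crank '[[[1,-4.9,0,2.7,0],[1,-4.9,0,2.7,0],[1,-4.9,0,2.7,0],[1,-4.9,0,2.7,0],[1,-4.9,0,2.7,0],[1,-3,0,1.4,0],[1,0,0,0,0],[1,0,0,0,0]]]'; python3 -c "
from h import *;plan([.4966,.1561,.2]);save('side','s1');save('top','t1')"
```

```text
time: 2.2
tool_pos: [0.4033, -0.1596, 0.2313]
tool_rot: [0.546, -0.546, 0.449, -0.45]
contact_force: [0.4, -0.4, 0.0]
gripper_width: 1.0
time: 3.2
tool_pos: [0.4965, 0.1367, 0.2311]
tool_rot: [-0.546, 0.546, -0.45, 0.449]
contact_force: [-0.5, -0.3, 0.8]
gripper_width: 1.003
t 3.2 tcp [0.4965 0.1367 0.2311] w 1.003 F [-0.5 -0.3  0.8] d tool cm [-1.9   3.1   0.39] zyaw 11.1 ydir [-0.001 -0.001 -1.   ]
```

View pics/s1.png

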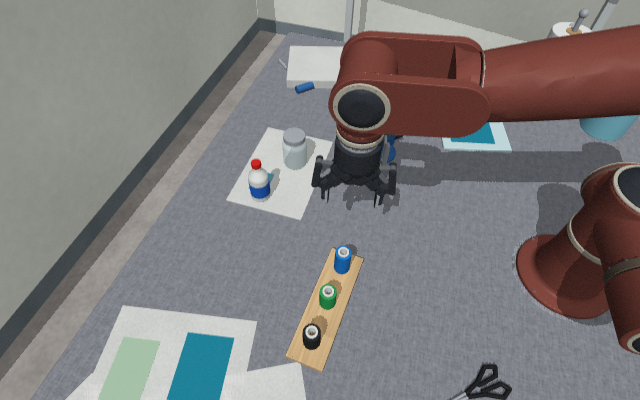

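View pics/t1.png

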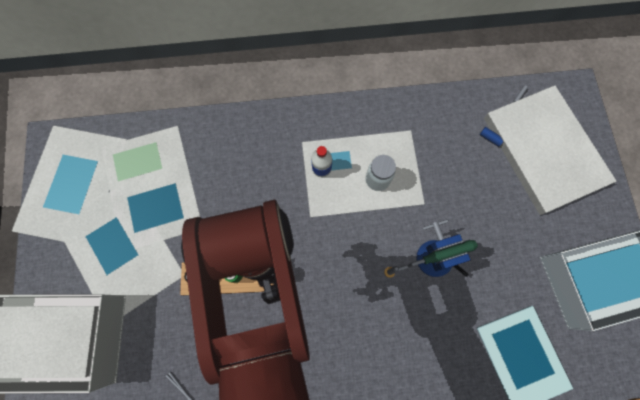

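```bash
python3 -m crank '[[[1,-1.9,1,0.4,0],[1,0,4,0,0],[1,0,4,0,0],[1,0,2,0,0],[1,0,0,0,0],[1,0,0,0,0]]]'; python3 - <<'E'
from h import *;plan([.4966,.1561,.051]);f=save('side','s2')
s=state();M=rot(s);W=.0425
p=[s["tool_pos"]-.013*M[:,1]+k*M[:,2] for k in(-W,0,W)];print(proj(f,p).round(1))
im=cv2.imread('pics/s2.png')[120:300,260:440];cv2.imwrite('pics/s2z.png',cv2.resize(im,None,fx=3.3,fy=3.3,interpolation=2))
E
```

```text
time: 4.05
tool_pos: [0.4981, 0.1568, 0.123]
tool_rot: [0.547, -0.545, 0.449, -0.45]
contact_force: [0.3, -0.7, 1.6]
gripper_width: 0.998
t 4.05 tcp [0.4981 0.1568 0.123 ] w 0.998 F [ 0.3 -0.7  1.6] d tool cm [ 0.04  7.2  -0.18] zyaw 11.0 ydir [ 0.003  0.001 -1.   ]
[[364.1 241.9]
 [343.6 239.6]
 [323.2 237.3]]
```

View pics/s2z.png

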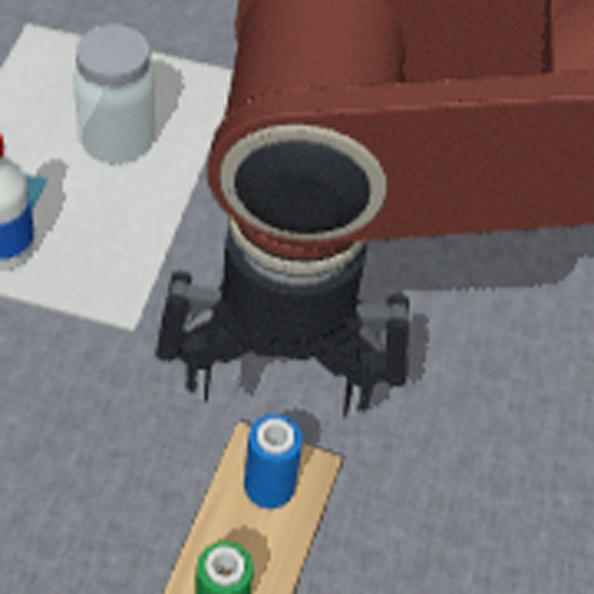

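```bash
python3 -m crank '[[[1,0,2.5,-0.15,0],[1,0,2.5,0,0],[1,0,1.6,0,0],[1,0,0.6,0,0],[1,0,0,0,0]]]'; python3 - <<'E'
from h import *;plan([.4966,.1561,.051]);f=save('side','s3')
im=cv2.imread('pics/s3.png')[170:300,270:420];cv2.imwrite('pics/s3z.png',cv2.resize(im,None,fx=4,fy=4,interpolation=2))
E
```

```text
time: 4.72
tool_pos: [0.4959, 0.1563, 0.0498]
tool_rot: [0.546, -0.546, 0.449, -0.45]
contact_force: [-0.3, -0.1, -0.5]
gripper_width: 0.998
t 4.72 tcp [0.4959 0.1563 0.0498] w 0.998 F [-0.3 -0.1 -0.5] d tool cm [ 0.04 -0.12  0.06] zyaw 11.1 ydir [ 0.001  0.    -1.   ]
```

View pics/s3z.png

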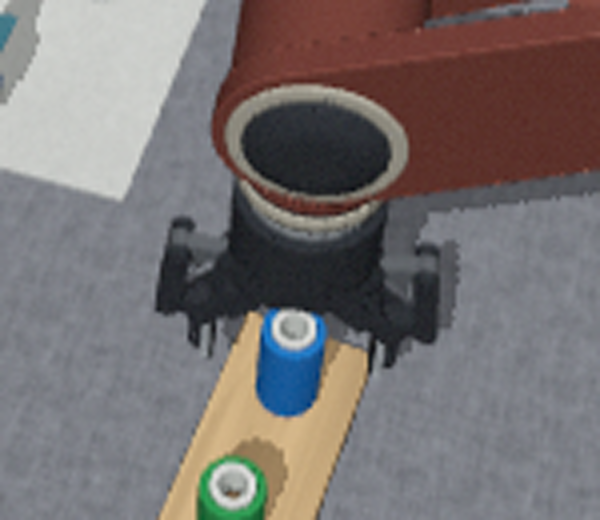

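```bash
python3 -m crank '[[[-1,0,0,0,0],[-1,0,0,0,0],[-1,0,0,0,0],[-1,0,0,0,0],[-1,0,0,0,0],[-1,0,0,0,0],[-1,0,0,0,0],[-1,0,0,0,0]]]'; python3 - <<'E'
from h import *;plan([.4966,.1561,.051]);f=save('side','s4')
im=cv2.imread('pics/s4.png')[170:300,270:420];cv2.imwrite('pics/s4z.png',cv2.resize(im,None,fx=4,fy=4,interpolation=2))
E
```

```text
time: 5.78
tool_pos: [0.496, 0.1563, 0.05]
tool_rot: [0.546, -0.546, 0.449, -0.45]
contact_force: [-0.5, 0.1, 5.7]
gripper_width: 0.416
t 5.78 tcp [0.496  0.1563 0.05  ] w 0.416 F [-0.5  0.1  5.7] d tool cm [ 0.03 -0.1   0.05] zyaw 11.1 ydir [ 0.001  0.    -1.   ]
```

View pics/s4z.png

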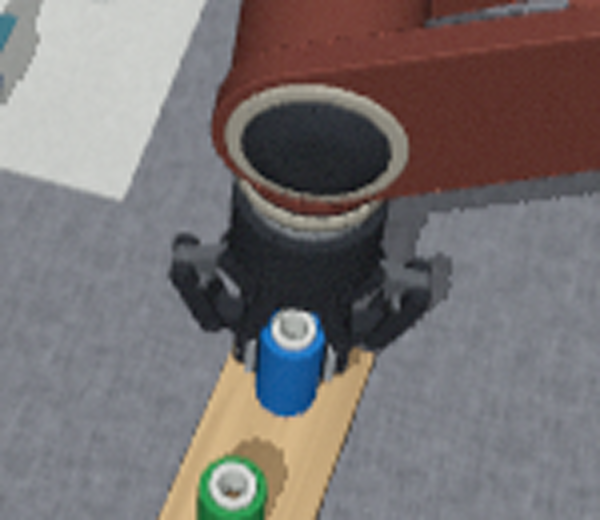

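```bash
python3 -m crank '[[[-1,0,-1,0,0],[-1,0,-2,0,0],[-1,0,-3,0,0],[-1,0,-4,0,0],[-1,0,-4,0,0],[-1,0,-3,0,0],[-1,0,-1.5,0,0],[-1,0,0,0,0]]]'; python3 - <<'E'
from h import *;plan([.4677,-.1219,.235]);f=save('side','s5');f=save('top','t5')
im=cv2.imread('pics/s5.png')[100:300,250:450];cv2.imwrite('pics/s5z.png',cv2.resize(im,None,fx=3,fy=3,interpolation=2))
E
```

```text
time: 6.82
tool_pos: [0.4957, 0.1563, 0.2348]
tool_rot: [0.546, -0.546, 0.449, -0.45]
contact_force: [0.1, -0.1, 0.2]
gripper_width: 0.418
t 6.83 tcp [0.4957 0.1563 0.2348] w 0.418 F [ 0.1 -0.1  0.2] d tool cm [26.76 -0.03 -8.08] zyaw 11.1 ydir [ 0.001  0.    -1.   ]
```

View pics/s5z.png

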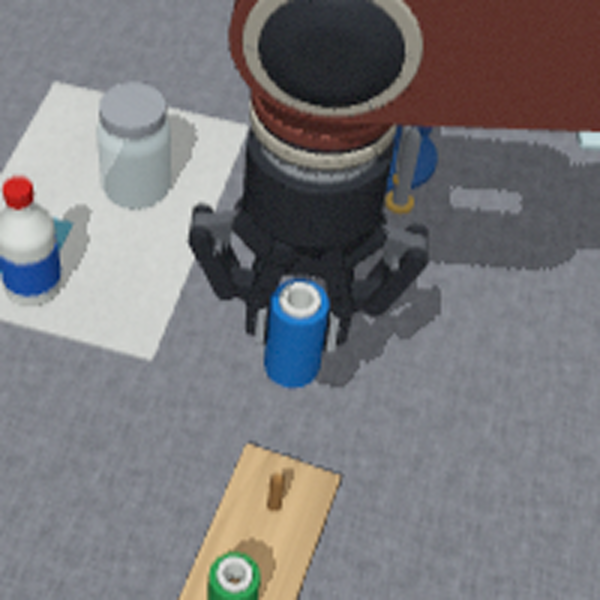

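```bash
python3 -m crank '[[[-1,2,0,-0.6,0],[-1,4,0,-1.2,0],[-1,5,0,-1.5,0],[-1,5,0,-1.5,0],[-1,5,0,-1.5,0],[-1,4,0,-1.2,0],[-1,1.8,0,-0.6,0],[-1,0,0,0,0]]]';python3 -m crank '[[[-1,0,0,0,0]]]'; python3 - <<'E'
from h import *;plan([.4677,-.1219,.235]);f=save('side','s6');g=save('top','t6')
s=state();M=rot(s);p=s["tool_pos"]
print("sleeve top/bot pred side",proj(f,[p+[0,0,.04],p-[0,0,.035]]).round(1),"spindle tip/washer",proj(f,[[.4677,-.1219,.1655],[.4677,-.1219,.0815]]).round(1))
im=cv2.imread('pics/s6.png')[60:200,320:460];cv2.imwrite('pics/s6z.png',cv2.resize(im,None,fx=4.2,fy=4.2,interpolation=2))
im=cv2.imread('pics/t6.png')[200:320,330:480];cv2.imwrite('pics/t6z.png',cv2.resize(im,None,fx=4,fy=4,interpolation=2))
E
```

```text
time: 7.92
tool_pos: [0.4664, -0.123, 0.2322]
tool_rot: [-0.545, 0.546, -0.451, 0.449]
contact_force: [0.3, -0.2, -0.5]
gripper_width: 0.416
time: 8.05
tool_pos: [0.467, -0.1216, 0.2331]
tool_rot: [-0.546, 0.546, -0.45, 0.449]
contact_force: [-0.4, 0.3, -1.5]
gripper_width: 0.417
t 8.05 tcp [ 0.467  -0.1216  0.2331] w 0.417 F [-0.4  0.3 -1.5] d tool cm [ 0.05 -0.19  0.06] zyaw 11.1 ydir [-0.002  0.001 -1.   ]
sleeve top/bot pred side [[395.2 107.5]
 [389.9 132.9]] spindle tip/washer [[387.6 142.9]
 [382.8 166.5]]
```

View pics/s6z.png

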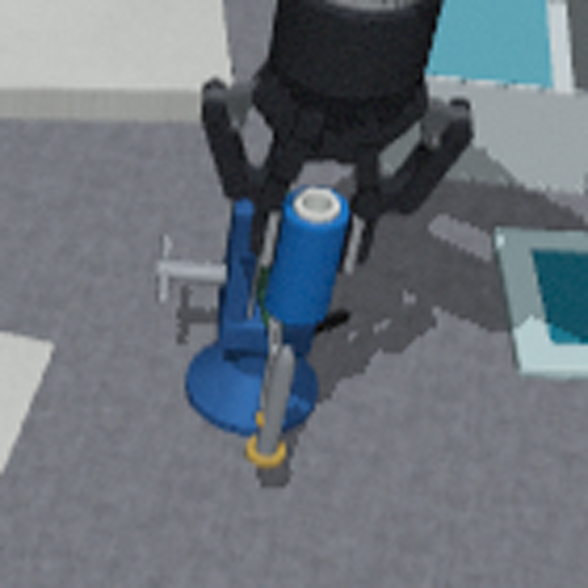

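View pics/t6z.png

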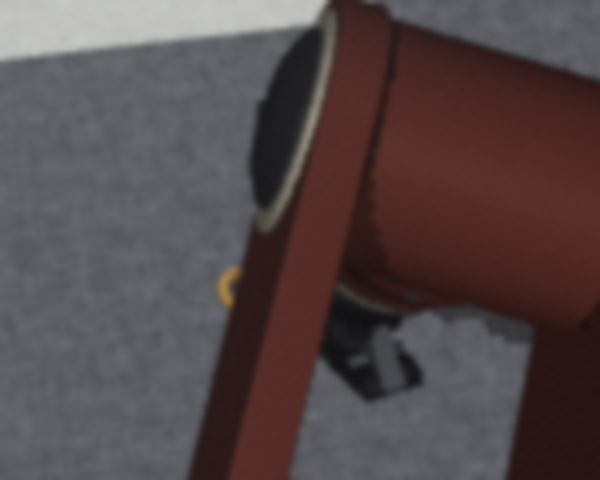

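```bash
cat >> h.py <<'E'
def hull(f,p0,p1,r0,r1):
    p0,p1=np.array(p0),np.array(p1);a=np.linspace(0,2*np.pi,40)
    z=(p1-p0)/np.linalg.norm(p1-p0);u=np.cross(z,[1,0,0.]);u/=np.linalg.norm(u);v=np.cross(z,u)
    c=lambda p,r:p+r*(np.cos(a)[:,None]*u+np.sin(a)[:,None]*v)
    return cv2.convexHull(np.vstack([proj(f,c(p0,r0)),proj(f,c(p1,r1))]).astype(np.float32))[:,0]
def overlay(f,name,hs,x,y,w,h,k):
    im=cv2.cvtColor(f["frame"],cv2.COLOR_RGB2BGR)[y:y+h,x:x+w];im=cv2.resize(im,None,fx=k,fy=k,interpolation=cv2.INTER_CUBIC)
    for q in hs:
        q=((q-[x,y]+.5)*k-.5);cv2.polylines(im,[(q*16).round().astype(np.int32)],True,(0,255,255),1,cv2.LINE_AA,4)
    cv2.imwrite(f"pics/{name}.png",im)
E
python3 - <<'E'
from h import *
f=grab_frame('side');s=state();p=s["tool_pos"];print(p)
v=np.array([.4677,-.1219,0]);e=np.array([0,0,1.])
H=[hull(f,p-.035*e,p+.040*e,.018,.018),hull(f,v+.0815*e,v+.1555*e,.007,.007),hull(f,v+.1555*e,v+.1655*e,.007,.003),hull(f,v+.0785*e,v+.0815*e,.012,.012)]
overlay(f,'o1',H,360,95,60,80,7.5)
E
```

```text
[ 0.46738333 -0.12136426  0.23388678]
```

View pics/o1.png

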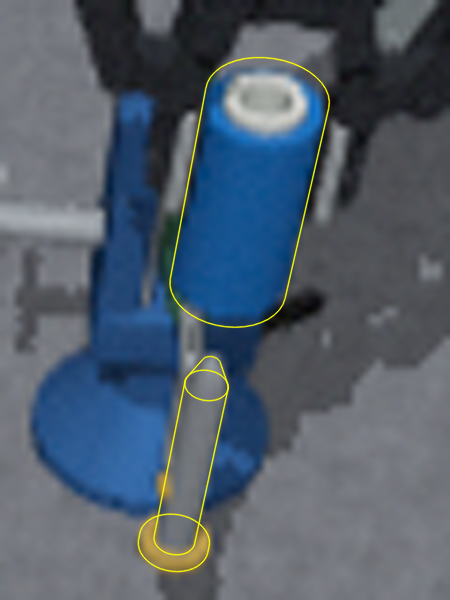

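```bash
python3 - <<'E'
from h import *;import pickle
S,T=pickle.load(open("cams.pkl","rb"))
v=np.array([.4966,.1561,0]);e=np.array([0,0,1.])
H=[hull(S,v+.015*e,v+.09*e,.018,.018)]
overlay(S,'o2',H,315,230,60,60,7.5)
f=grab_frame('top')
overlay(T,'o3',[hull(T,v+.015*e,v+.09*e,.018,.018)],240,240,60,60,7.5)
a=np.hstack([cv2.imread('pics/o2.png'),cv2.imread('pics/o3.png')]);cv2.imwrite('pics/o23.png',cv2.resize(a,(800,400)))
E
```

```text
(no output)
```

View pics/o23.png

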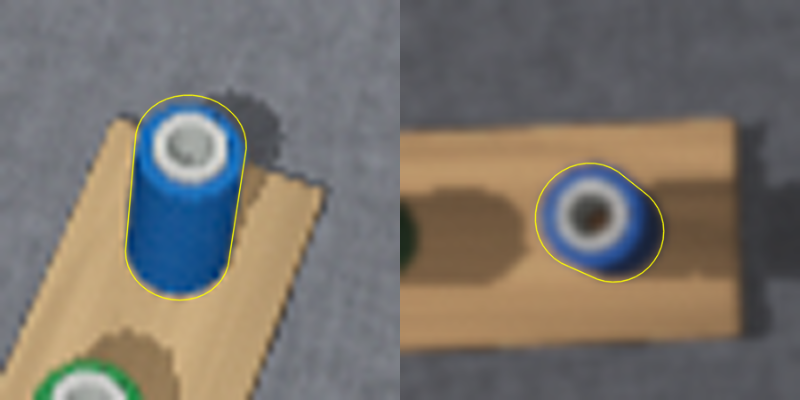

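```bash
python3 -m crank '[[[-1,0.05,1,0,0],[-1,0,1,0,0],[-1,0,1,0,0],[-1,0,0.5,0,0],[-1,0,0,0,0]]]'; python3 - <<'E'
from h import *
plan([.4677,-.1219,.19])
f=grab_frame('side');p=state()["tool_pos"]
v=np.array([.4677,-.1219,0]);e=np.array([0,0,1.])
H=[hull(f,p-.035*e,p+.040*e,.018,.018),hull(f,v+.0815*e,v+.1555*e,.007,.007),hull(f,v+.1555*e,v+.1655*e,.007,.003)]
overlay(f,'o4',H,350,95,70,80,7.5)
E
```

```text
time: 8.88
tool_pos: [0.4672, -0.1225, 0.1986]
tool_rot: [0.546, -0.546, 0.45, -0.449]
contact_force: [0.4, 1.2, -0.1]
gripper_width: 0.419
t 8.88 tcp [ 0.4672 -0.1225  0.1986] w 0.419 F [ 0.4  1.2 -0.1] d tool cm [-0.05  0.86  0.06] zyaw 11.1 ydir [-0.001  0.001 -1.   ]
```

View pics/o4.png

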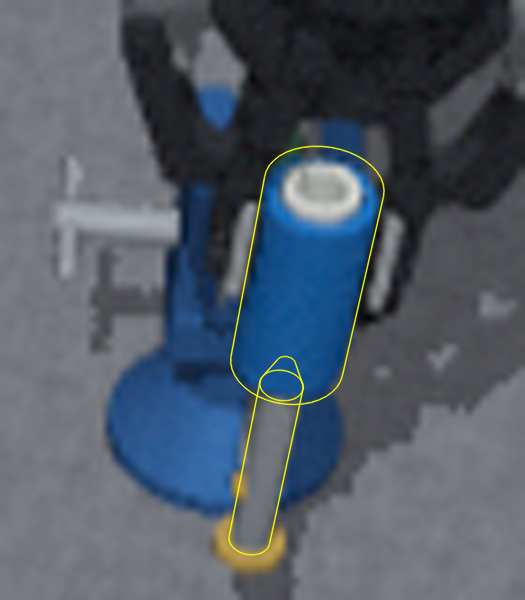

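```bash
python3 -m crank '[[[-1,-0.05,0.3,0.05,0],[-1,0,0.3,0,0],[-1,0,0,0,0]]]';python3 -m crank '[[[-1,0,0.3,0,0],[-1,0,0,0,0]]]';python3 -m crank '[[[-1,0,0.3,0,0],[-1,0,0,0,0]]]'
```

```text
time: 9.3
tool_pos: [0.4673, -0.121, 0.1926]
tool_rot: [0.546, -0.545, 0.451, -0.448]
contact_force: [-0.7, 4.0, -0.1]
gripper_width: 0.413
time: 9.55
tool_pos: [0.4673, -0.1208, 0.1894]
tool_rot: [0.546, -0.545, 0.451, -0.448]
contact_force: [-1.2, 5.7, -0.2]
gripper_width: 0.416
time: 9.8
tool_pos: [0.4672, -0.1207, 0.1863]
tool_rot: [0.546, -0.545, 0.451, -0.448]
contact_force: [-1.5, 5.1, -0.9]
gripper_width: 0.414
```

```bash
python3 -m crank '[[[-1,-0.1,0.1,-0.02,0],[-1,0,0,0,0],[-1,0,0,0,0]]]';python3 -m crank '[[[-1,0,0.3,0,0],[-1,0,0,0,0]]]'
```

```text
time: 10.18
tool_pos: [0.4672, -0.1206, 0.1858]
tool_rot: [0.546, -0.546, 0.45, -0.449]
contact_force: [-0.6, 4.7, -1.0]
gripper_width: 0.414
time: 10.42
tool_pos: [0.4672, -0.1206, 0.1829]
tool_rot: [0.546, -0.546, 0.45, -0.449]
contact_force: [-2.2, 5.1, -1.2]
gripper_width: 0.413
```

```bash
python3 -m crank '[[[-1,-0.15,0,0,0],[-1,0,0,0,0],[-1,0,0,0,0]]]';python3 - <<'E'
from h import *
s=state();print(s["contact_force"],s["ft_torque"],s["tool_pos"])
plan([.4677,-.1219,.19])
f=grab_frame('side');p=state()["tool_pos"]
v=np.array([.4677,-.1219,0]);e=np.array([0,0,1.])
H=[hull(f,p-.035*e,p+.040*e,.018,.018),hull(f,v+.0785*e,v+.0815*e,.012,.012)]
overlay(f,'o5',H,350,95,70,80,7.5)
E
```

```text
time: 10.8
tool_pos: [0.4672, -0.1201, 0.1833]
tool_rot: [-0.546, 0.546, -0.449, 0.45]
contact_force: [-1.4, 2.3, -0.8]
gripper_width: 0.414
[-1.38701482  2.2579153  -0.83678451] [ 0.3659031   0.20186882 -0.02691301] [ 0.46721214 -0.12013149  0.18333991]
t 10.8 tcp [ 0.4672 -0.1201  0.1833] w 0.414 F [-1.4  2.3 -0.8] d tool cm [ 0.18 -0.67  0.01] zyaw 11.1 ydir [ 0.    -0.001 -1.   ]
```

View pics/o5.png

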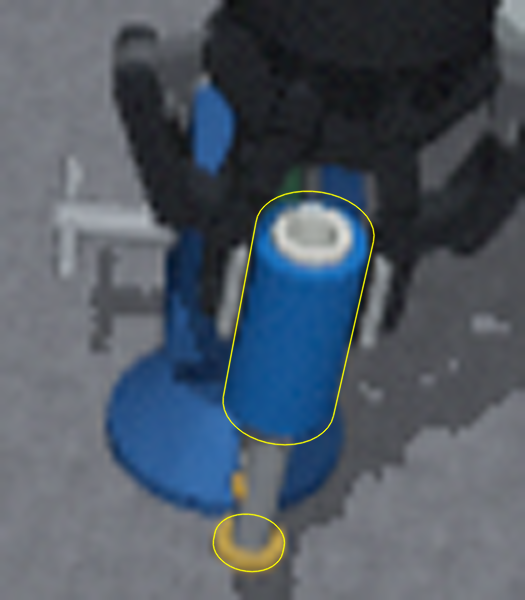

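```bash
python3 -m crank '[[[-1,-0.05,0.5,-0.03,0],[-1,0,0.5,0,0],[-1,0,0,0,0]]]';python3 -m crank '[[[-1,0,0.5,0,0],[-1,0,0.5,0,0],[-1,0,0,0,0]]]';python3 -m crank '[[[-1,0,0.4,0,0],[-1,0,0.4,0,0],[-1,0,0,0,0]]]'
```

```text
time: 11.22
tool_pos: [0.4667, -0.1195, 0.1727]
tool_rot: [-0.546, 0.546, -0.45, 0.449]
contact_force: [-0.0, 0.8, 0.1]
gripper_width: 0.415
time: 11.6
tool_pos: [0.4665, -0.1192, 0.1626]
tool_rot: [-0.546, 0.546, -0.45, 0.449]
contact_force: [-0.9, 0.3, -0.9]
gripper_width: 0.415
time: 11.98
tool_pos: [0.4665, -0.1192, 0.1548]
tool_rot: [-0.546, 0.546, -0.45, 0.449]
contact_force: [0.1, 0.7, -1.0]
gripper_width: 0.417
```

```bash
for i in 1; do python3 -m crank '[[[-1,0,0.2,0,0],[-1,0,0.2,0,0]]]';python3 -m crank '[[[-1,0,0.2,0,0],[-1,0,0,0,0]]]'; python3 -m crank '[[[-1,0,0.15,0,0],[-1,0,0,0,0]]]';done
```

```text
time: 12.22
tool_pos: [0.4669, -0.1194, 0.1513]
tool_rot: [0.546, -0.546, 0.449, -0.45]
contact_force: [0.4, -0.6, -0.6]
gripper_width: 0.417
time: 12.48
tool_pos: [0.467, -0.1194, 0.1494]
tool_rot: [0.546, -0.546, 0.449, -0.45]
contact_force: [1.7, 0.2, 0.6]
gripper_width: 0.422
time: 12.72
tool_pos: [0.4675, -0.1194, 0.1484]
tool_rot: [0.546, -0.545, 0.449, -0.45]
contact_force: [2.3, 1.0, 1.3]
gripper_width: 0.419
```

```bash
python3 -m crank '[[[-1,0,0.1,0,0],[-1,0,0,0,0]]]'; python3 -m crank '[[[-1,0,0.1,0,0],[-1,0,0,0,0]]]';python3 -m crank '[[[-1,0,0.1,0,0],[-1,0,0,0,0]]]'
```

```text
time: 12.98
tool_pos: [0.4675, -0.1194, 0.1478]
tool_rot: [0.546, -0.545, 0.449, -0.45]
contact_force: [-0.2, 1.2, 5.3]
gripper_width: 0.416
time: 13.22
tool_pos: [0.4675, -0.1194, 0.1465]
tool_rot: [0.546, -0.545, 0.449, -0.45]
contact_force: [2.3, 1.3, 4.7]
gripper_width: 0.416
time: 13.48
tool_pos: [0.4674, -0.1192, 0.1445]
tool_rot: [0.546, -0.545, 0.449, -0.45]
contact_force: [6.2, 1.6, -0.1]
gripper_width: 0.42
```

```bash
python3 -m crank '[[[-1,0,0.2,0,0],[-1,0,0.2,0,0]]]'; python3 -m crank '[[[-1,0,0.2,0,0],[-1,0,0.2,0,0]]]'; python3 -m crank '[[[-1,0,0.2,0,0],[-1,0,0.2,0,0]]]'; python3 -m crank '[[[-1,0,0.2,0,0],[-1,0,0,0,0]]]'
```

```text
time: 13.72
tool_pos: [0.4674, -0.1193, 0.1407]
tool_rot: [0.546, -0.545, 0.449, -0.45]
contact_force: [5.0, 2.1, 2.5]
gripper_width: 0.416
time: 13.98
tool_pos: [0.4675, -0.1193, 0.1367]
tool_rot: [0.546, -0.545, 0.449, -0.45]
contact_force: [5.1, 2.5, 1.9]
gripper_width: 0.414
time: 14.22
tool_pos: [0.4675, -0.1193, 0.1327]
tool_rot: [0.546, -0.545, 0.449, -0.45]
contact_force: [5.8, 2.6, 1.9]
gripper_width: 0.415
time: 14.48
tool_pos: [0.4674, -0.1192, 0.1302]
tool_rot: [0.546, -0.545, 0.449, -0.45]
contact_force: [7.1, 1.3, -1.1]
gripper_width: 0.416
```

```bash
python3 -m crank '[[[-1,0,0.2,0,0],[-1,0,0.2,0,0]]]'; python3 -m crank '[[[-1,0,0.15,0,0],[-1,0,0,0,0]]]'; python3 -m crank '[[[-1,0,0.1,0,0],[-1,0,0,0,0]]]'; python3 -m crank '[[[-1,0,0.1,0,0],[-1,0,0,0,0]]]'
```

```text
time: 14.72
tool_pos: [0.4675, -0.1193, 0.1267]
tool_rot: [0.546, -0.545, 0.449, -0.45]
contact_force: [5.7, 1.7, 3.2]
gripper_width: 0.418
time: 14.98
tool_pos: [0.4672, -0.119, 0.1241]
tool_rot: [0.546, -0.545, 0.449, -0.45]
contact_force: [7.9, 1.1, -3.8]
gripper_width: 0.417
time: 15.22
tool_pos: [0.4669, -0.1191, 0.1228]
tool_rot: [0.546, -0.546, 0.449, -0.45]
contact_force: [7.4, 0.3, -5.4]
gripper_width: 0.42
time: 15.48
tool_pos: [0.4659, -0.1191, 0.1212]
tool_rot: [-0.546, 0.546, -0.45, 0.449]
contact_force: [5.2, 1.0, -5.6]
gripper_width: 0.416
```

```bash
for i in 1; do python3 -m crank '[[[-1,0,0.07,0,0],[-1,0,0,0,0]]]'; python3 -m crank '[[[-1,0,0.07,0,0],[-1,0,0,0,0]]]'; python3 -m crank '[[[-1,0,0.07,0,0],[-1,0,0,0,0]]]';done
```

```text
time: 15.72
tool_pos: [0.4659, -0.1192, 0.1212]
tool_rot: [-0.545, 0.546, -0.45, 0.449]
contact_force: [4.1, 0.2, -6.6]
gripper_width: 0.418
time: 15.98
tool_pos: [0.466, -0.1192, 0.1211]
tool_rot: [-0.545, 0.546, -0.45, 0.449]
contact_force: [2.5, -0.5, -5.5]
gripper_width: 0.41
time: 16.23
tool_pos: [0.4665, -0.1193, 0.1212]
tool_rot: [-0.546, 0.546, -0.45, 0.449]
contact_force: [0.5, 0.4, -3.2]
gripper_width: 0.415
```

```bash
for i in 1; do python3 -m crank '[[[-1,0,0.1,0,0],[-1,0,0,0,0]]]'; python3 -m crank '[[[-1,0,0.1,0,0],[-1,0,0,0,0]]]'; python3 -m crank '[[[-1,0,0.1,0,0],[-1,0,0,0,0]]]';done
```

```text
time: 16.48
tool_pos: [0.4669, -0.1195, 0.1206]
tool_rot: [-0.546, 0.546, -0.449, 0.45]
contact_force: [-0.0, 0.5, -0.7]
gripper_width: 0.41
time: 16.73
tool_pos: [0.4672, -0.1196, 0.1199]
tool_rot: [0.546, -0.546, 0.449, -0.45]
contact_force: [-0.1, 0.2, 2.8]
gripper_width: 0.416
time: 16.98
tool_pos: [0.4674, -0.1197, 0.1199]
tool_rot: [0.546, -0.546, 0.449, -0.45]
contact_force: [-3.3, 0.7, 7.0]
gripper_width: 0.413
```

```bash
for i in 1; do python3 -m crank '[[[-1,0,0.1,0,0],[-1,0,0,0,0]]]'; python3 -m crank '[[[-1,0,0.1,0,0],[-1,0,0,0,0]]]'; python3 -m crank '[[[-1,0,0.05,0,0],[-1,0,0,0,0]]]';done;python3 - <<'E'
from h import *
plan([.4677,-.1219,.19])
f=grab_frame('side');p=state()["tool_pos"]
e=np.array([0,0,1.])
overlay(f,'o6',[hull(f,p-.035*e,p+.040*e,.018,.018)],340,100,80,80,7.5)
E
```

```text
time: 17.23
tool_pos: [0.4675, -0.1197, 0.1198]
tool_rot: [-0.546, 0.546, -0.449, 0.45]
contact_force: [-5.1, 1.9, 12.1]
gripper_width: 0.417
time: 17.48
tool_pos: [0.4675, -0.1197, 0.1198]
tool_rot: [-0.546, 0.546, -0.449, 0.45]
contact_force: [-8.0, 3.3, 17.2]
gripper_width: 0.413
time: 17.73
tool_pos: [0.4675, -0.1197, 0.1198]
tool_rot: [-0.546, 0.546, -0.449, 0.45]
contact_force: [-11.2, 3.5, 20.6]
gripper_width: 0.414
t 17.73 tcp [ 0.4675 -0.1197  0.1198] w 0.414 F [-11.2   3.5  20.6] d tool cm [ 0.22 -7.02 -0.02] zyaw 11.1 ydir [ 0.    -0.001 -1.   ]
```

View pics/o6.png

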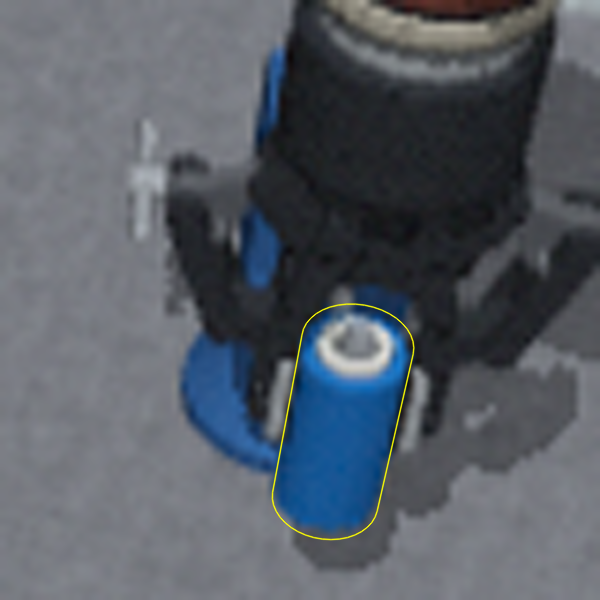

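```bash
python3 -m crank '[[[-1,0,-0.15,0,0],[-1,0,-0.15,0,0],[-1,0,0,0,0],[-1,0,0,0,0]]]'
```

```text
time: 18.27
tool_pos: [0.4674, -0.1197, 0.1199]
tool_rot: [0.546, -0.546, 0.449, -0.45]
contact_force: [-1.6, 0.3, 6.1]
gripper_width: 0.416
```

```bash
python3 -m crank '[[[0,0,0,0,0],[0.3,0,0,0,0],[0.6,0,0,0,0],[1,0,0,0,0],[1,0,0,0,0],[1,0,0,0,0],[1,0,0,0,0],[1,0,0,0,0]]]'; python3 - <<'E'
from h import *
plan([.4677,-.1219,.25])
f=grab_frame('side');overlay(f,'o7',[],340,100,80,80,7.5)
E
```

```text
time: 19.27
tool_pos: [0.4668, -0.1194, 0.1187]
tool_rot: [0.546, -0.546, 0.449, -0.45]
contact_force: [0.5, 0.3, 0.8]
gripper_width: 1.002
t 19.27 tcp [ 0.4668 -0.1194  0.1187] w 1.002 F [0.5 0.3 0.8] d tool cm [  0.27 -13.13   0.04] zyaw 11.1 ydir [ 0. -0. -1.]
```

View pics/o7.png

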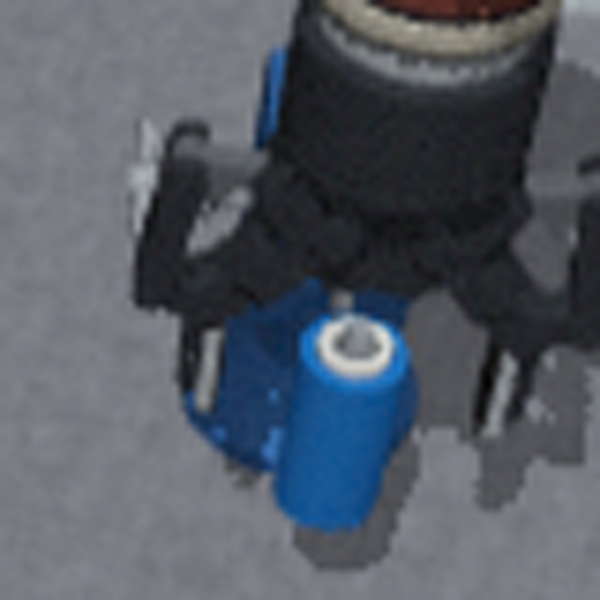

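```bash
python3 -m crank '[[[1,0,-1,0,0],[1,0,-2,0,0],[1,0,-4,0,0],[1,0,-4,0,0],[1,0,-4,0,0],[1,0,-2,0,0],[1,-2,0,0,0],[1,-4,0,0,0]]]'; python3 -m crank '[[[1,-5,0,0,0],[1,-5,0,0,0],[1,-5,0,0,0],[1,-3,0,0,0],[1,0,0,0,0],[1,0,0,0,0]]]'; python3 - <<'E'
from h import *
f=save('side','s8');g=save('top','t8')
e=np.array([0,0,1.]);p=np.array([.4675,-.1197,0])
a=lambda f:[hull(f,p+(h)*e,p+(h+.075)*e,.018,.018) for h in (.085,)]
overlay(f,'o8',[],350,100,60,80,6.5);overlay(g,'o9',[],370,220,60,80,6.5)
cv2.imwrite('pics/o89.png',np.hstack([cv2.imread('pics/o8.png'),cv2.imread('pics/o9.png')]))
print(proj(f,[p+.16*e,p+.169*e,p+.085*e]),proj(g,[p+.16*e,p+.169*e]))
E
```

```text
time: 20.32
tool_pos: [0.4544, -0.0595, 0.2868]
tool_rot: [-0.545, 0.546, -0.451, 0.449]
contact_force: [0.5, 0.8, -0.3]
gripper_width: 0.998
time: 21.08
tool_pos: [0.4201, 0.1161, 0.2872]
tool_rot: [-0.545, 0.547, -0.45, 0.449]
contact_force: [-0.2, 0.1, -0.9]
gripper_width: 1.001
[[387.19990282 145.17724534]
 [387.75905937 142.48428327]
 [382.84317003 166.15977013]] [[394.76426567 269.05118208]
 [395.53557331 268.67074553]]
```

View pics/o89.png

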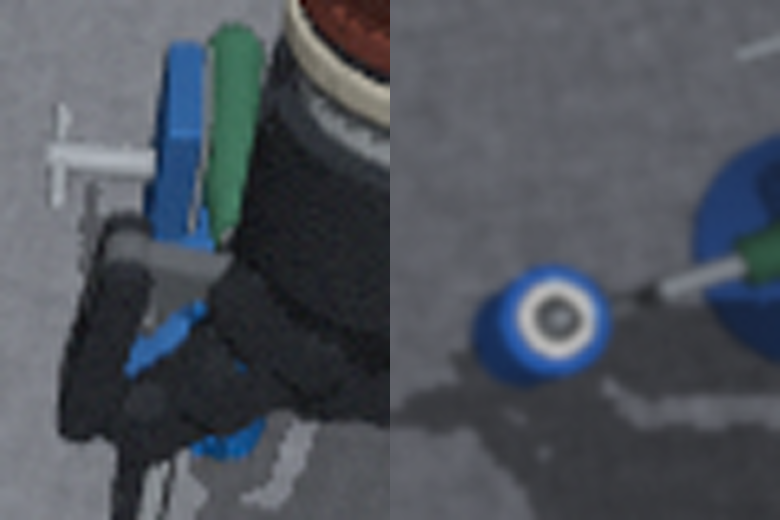

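View pics/t8.png

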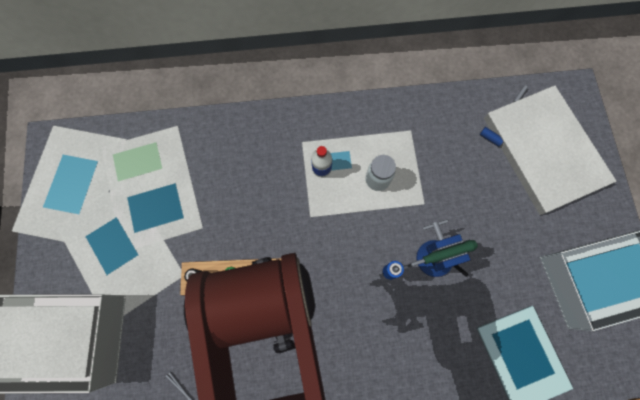

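View pics/s8.png

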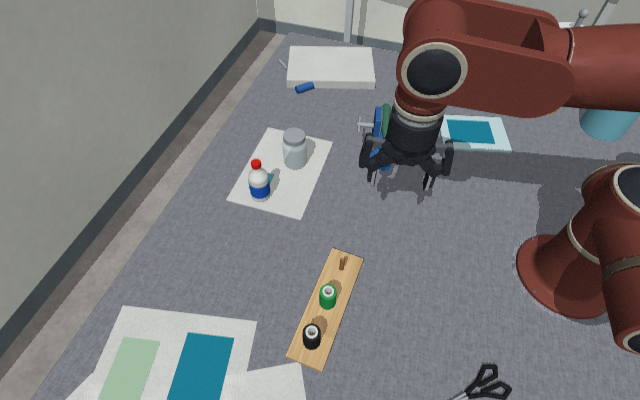

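```bash
python3 -m crank '[[[1,-3,0,0,0],[1,-5,0,0,0],[1,-5,0,0,0],[1,-5,0,0,0],[1,-4,0,0,0],[1,-2,0,0,0],[1,0,0,0,0],[1,0,0,0,0]]]'; python3 - <<'E'
from h import *
f=save('side','s10')
e=np.array([0,0,1.]);p=np.array([.4675,-.1197,0])
overlay(f,'o10',[],350,100,60,80,7)
overlay(f,'o11',[hull(f,p+.085*e,p+.16*e,.018,.018),hull(f,p+.159*e,p+.169*e,.007,.003)],350,100,60,80,7)
cv2.imwrite('pics/o12.png',np.hstack([cv2.imread('pics/o10.png'),cv2.imread('pics/o11.png')]))
E
```

```text
time: 22.18
tool_pos: [0.3753, 0.3506, 0.2886]
tool_rot: [-0.545, 0.546, -0.45, 0.45]
contact_force: [0.7, -0.3, -0.2]
gripper_width: 1.0
```

View pics/o12.png

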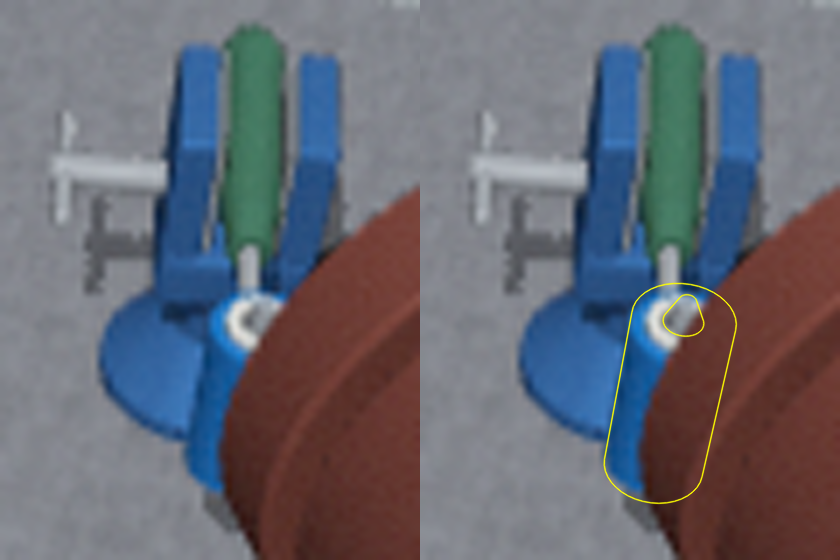

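```bash
python3 -m crank '[[[1,3,0,0,0],[1,5,0,0,0],[1,5.5,0,0,0],[1,5.5,0,0,0],[1,5.5,0,0,0],[1,5.5,0,0,0],[1,5.5,0,0,0],[1,5.5,0,0,0]]]';python3 -m crank '[[[1,5.5,0,0,0],[1,5.5,0,-1,0],[1,5.5,0,-2,0],[1,5.5,0,-2,0],[1,4,0,-2,0],[1,2,0,-1,0],[1,0,0,0,0],[1,0,0,0,0]]]'; python3 - <<'E'
from h import *
f=save('side','s13')
e=np.array([0,0,1.]);p=np.array([.4675,-.1197,0])
overlay(f,'o10',[],350,100,60,80,7)
overlay(f,'o11',[hull(f,p+.085*e,p+.16*e,.018,.018),hull(f,p+.159*e,p+.169*e,.007,.003)],350,100,60,80,7)
cv2.imwrite('pics/o13.png',np.hstack([cv2.imread('pics/o10.png'),cv2.imread('pics/o11.png')]))
E
```

```text
time: 23.22
tool_pos: [0.453, -0.0535, 0.2891]
tool_rot: [0.546, -0.545, 0.45, -0.451]
contact_force: [0.9, 0.1, -0.1]
gripper_width: 0.999
time: 24.22
tool_pos: [0.4287, -0.34, 0.2888]
tool_rot: [0.546, -0.546, 0.449, -0.449]
contact_force: [-0.5, -0.8, 0.0]
gripper_width: 0.999
```

View pics/o13.png

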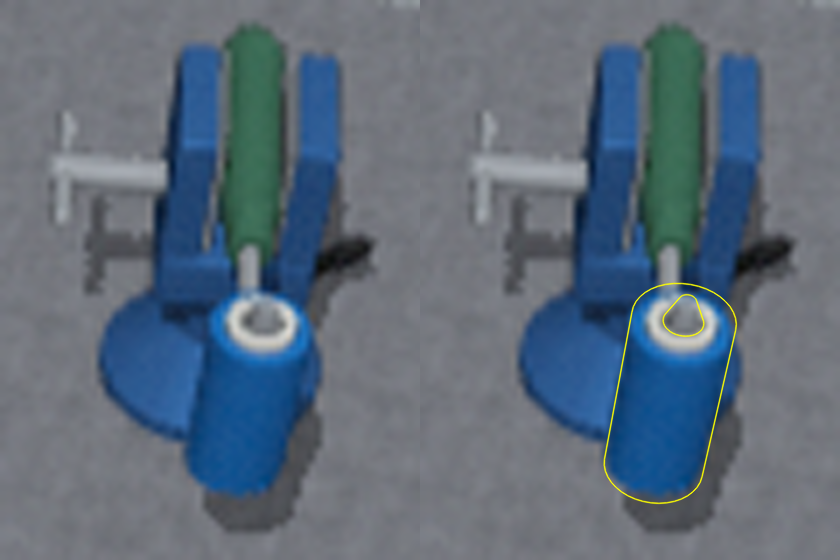

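```bash
python3 -c "
from plant import *
print(job_done(),state()['time'])"
```

```text
the job is handed in; nothing more can be done
the job is handed in; nothing more can be done
```

The blue sleeve is off the rack and pressed home on the brayer spindle. The gripper has let go and is clear, and the job was handed in at about 24 s.

**Feel on the way down:**
- The sleeve met the ball at about TCP z = 0.149 m. Passing it took about 5 N, and it then dragged with a few N.
- The sleeve was pulled down with up to about 6.6 N as the ball snapped into the groove.
- It stopped hard at 0.1198 m, about 29–30 mm after meeting the ball. The height held still while I pressed up to 20.6 N vertically (about 24 N with the sideways part), under the 30 N limit.

**After letting go:**
- The last side picture shows the sleeve upright on the spindle. The spindle tip sticks out about as far as expected at home, though one pixel is nearly 3 mm there, so the force readings are the stronger evidence.
- The green and black sleeves, the jar and the bottle look to be where they started.

**Disagreements:**
- The pictures put the shoulder at about 81.5 mm, while the felt stop implies about 85 mm. The cameras also read the sleeve's known height on the rack about 4 mm low, so I trusted the felt stop.
- The sleeve was about 2 mm off to the side when it went onto the spindle, with about 6 N sideways force. I corrected that before pressing.
- The ball's own reading was not in the state, so the click was judged by force and position only.

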